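# Check a heating-block insert's blind well and hold it well-up

### The job

One end of the aluminium heating-block insert has a blind well: find that end, lift the insert and slide the well level onto the depth gauge's pin until the well's floor pushes the pin in a little (about 8 mm, never to its end stop). Then take it off the pin, turn it well-up and finish while still holding it in the gripper, upright and still, with its lower end more than 10 cm clear of the bench and touching nothing else. Leave the other glassware and bottles where they are.

Things in the scene. Friction and masses are not known exactly. Their poses are not given: they have to be found in the camera images.
- insert: the heating-block insert: a plain square aluminium bar 64 mm long, 40 x 40 mm across, about 0.2 kg, lying on its side on the bench. A round blind well, 22 mm in diameter and 50 mm deep, opens in the middle of one square end; the other end is solid. Origin at the centre of the bar; its x axis runs along the bar and points out of the well's mouth (y, z square to the sides). The well may face any way at the start. Take it across two opposite 40 mm sides
- well_floor (a point): centre of the well's floor, on the bar's axis, 50 mm inside the mouth, 18 mm from the bar's centre on the solid-end side; axes as the insert
- well_mouth (a point): centre of the well's mouth, on the bar's axis, 32 mm from the bar's centre; axes as the insert
- gauge: depth gauge fixed to the bench, left or right of the insert: a dark foot plate (110 x 90 x 14 mm, reaching from 20 mm before the origin to 90 mm behind it), a white post 36 mm wide, 16 mm thick and 96 mm tall, and a level steel probe pin. Origin on the bench under the post; the pin points along the gauge's -x axis, its axis 75 mm above the bench
- probe_tip (a point): the free end of the level probe pin: pin 10 mm in diameter, tip 89 mm out from the gauge's origin along its -x, 75 mm above the bench, with 75 mm of free pin before the bush on the post (9 mm radius); axes as the gauge; moves with the pin
- probe (a joint): how far the spring-loaded pin is pushed in along the gauge's +x, m: 0 at rest, end stop at 0.020; springs back, about 1 N at the start and 0.2 N more per mm
- tube_rack: white fixed test-tube rack, 50 x 180 mm, tubes to 133 mm tall, on the other side from the gauge; origin under its centre
- flask: conical glass flask, 76 mm across, 125 mm tall; a bystander, origin under its centre
- reagent_bottle: amber bottle with black cap, 60 mm across, 130 mm tall; a bystander, origin under its centre
- beaker: clear open beaker, 68 mm across, 90 mm tall; a bystander, origin under its centre
- rinse_bottle: white plastic bottle, 64 mm across, 150 mm tall; a bystander, origin under its centre
- dish: flat closed glass dish, 60 mm across, 14 mm tall; a bystander, origin under its centre
- crucible: small white open crucible, 36 mm across, 30 mm tall; a bystander, origin under its centre
- spatula: broad-bladed scraper with a wooden handle, 170 mm long, lying flat; a bystander, origin at the middle of its length
There are look-alikes about, which are no part of the job. Leave any orange or red look-alike of the gauge alone.

How it is judged:
By the outcome, as a careful person would: the job done as asked, in the order asked, and still so for the second after the job is handed in, while the arm keeps its last pose, push and grip.
It also fails if it takes over 51 s, if anything falls off the work surface, if the arm or the gripper's body presses on something with over 40 N, if the wrist force passes 120 N, or if a joint passes its speed limit or range.

### The arm

A 6-joint arm with a two-finger parallel gripper is mounted at the origin on the work surface. World frame = base frame: x ahead of the robot, y to its left, z up, the work surface at z = 0. Lengths are in mm, angles in rad, forces in N, time in s.
With the tool pointing down it reaches from about 275 to 1000 mm from the base axis. Payload 8.4 kg.
Tool frame: the origin (TCP) lies midway between the tips of the shut fingers; the grasp point (between the pads) lies 19 mm behind it; z points along the fingers, y is the line along which they close (so a half turn about z gives the same grasp; the last joint's range is limited). The gripper opens to 85 mm and grips with 20 to 120 N. Pads are 22 mm wide; open, the fingers measure 114 mm over their backs; the gripper's body (76 mm by 85 mm) begins 54 mm behind the grasp point. The pads swing forward as they close: fully open they stand 13 mm farther back than shut.
Start: joints at [1.326, 0.353, 1.633, -0, 1.155, -0.002], TCP at [150.262, 606.671, 231.281] pointing down, gripper open.
Joint ranges: [-2.63, 2.63], [-0.92, 2.1], [0.06, 2.66], [-1.3, 4.44], [0, 2.69], [-3.02, 3.02]. Speed limits (rad/s): [2.22, 2.22, 2.79, 3.14, 3.14, 3.14].

### API

Orientations are given as [roll, pitch, yaw] about the fixed x, y, z axes, in that order (R = Rz(yaw) Ry(pitch) Rx(roll)).
In Python, from rig import r gives the robot as it stands.
- The arm moves only by the tool servo_tool, never from a script. Its argument "deltas" is a list of rows, each an object of numbers: "x", "y", "z": the shift along the world's x, y, z in mm; "rx", "ry", "rz": the turn, a rotation vector about the world's x, y, z in rad; "gripper": the gripper's target within -1 to 1 (fully open at 1, half-way at 0, shut at -1). A call has 1 to 10 rows; each row is the pose to reach, as a shift and turn from the pose commanded when the call began; what a row does not reach only later rows make up. A row lasts 1/10 s, in which the tool goes at most 50 mm and 8.59 degrees, less where a joint would pass 70% of its speed; a pose out of reach is approached as far as the arm can. A call with a gripper value outside its range is refused whole. The fingers move at their own pace and stop on an object; "newtons" is the grip in N (left out, the last holds). Time passes only in rows, so rows that repeat a pose let the fingers close. It gives the time, the measured TCP pose, the force, the opening and the grip force at its end, in the units of the state.
- r.sense(): the state, without advancing time (a new reading comes with each control period).
- r.grab_frame(name): name is "scene" or "side" or "wrist"; returns the picture (420x560x3 uint8, blue, green, red); there is no depth.
- r.camera_params(name): a dict with "mtx" (3x3 intrinsics, pixels), "eye" and "orientation" of the camera in the world. Camera axes: x right, y down, z forward; pixel columns grow to the right and rows downward; lengths in mm; the calibration is good to about 2 mm. A picture is of the moment at which its call begins: read the wrist's pose just before it. camera_params takes no time and is no camera call; for the wrist camera it gives the pose at the moment of the call.
- r.sign_off(): hands the job in; it is judged then, once.
Trained networks look in the newest picture that a camera, given by its name, has taken for a name from the list of things; names that differ only in an ending like _2 or _b are one class to them, and where a whole thing is asked for, a point or a joint stands for the part that bears it (a point fixed in the world has none). Each returns a list of dicts, best first, with "conf" (0 to 1); they miss things now and then, are a little off and sometimes report something else, mostly with a low value. They report only what shows in the picture. A call takes as long as a camera call. They do not tell look-alikes from the thing itself.
- r.recognise(name, camera): "box" ([left, top, width, height] in pixels, round what is visible of it).
The state is a dict: "clock": time; "qpos": joint angles; "qvel": joint speeds; "joint_efforts": joint torques, N m; "eef_pos": TCP position; "tcp_rot": TCP orientation; "contact_force": force on the tool from outside, world axes, zero at the start; "wrist_torque": the same for the moment, N m; "opening": opening from 0.0 (shut) to 1.0 (fully open); "grasp_force": force on a finger pad.
Only numpy, scipy, OpenCV 4.12 (cv2) and the standard library are available. Lean on these libraries where they do the work, as an engineer would, in place of code of your own. Each camera call takes 0.05 s, during which the arm holds its last target. There are 200 camera calls.

## Working session

There is one attempt and no reset: what is moved stays moved. The work goes in short steps, Python scripts to look and compute and a tool call to move; the robot and the scene stay as the last step left them, time stands still between calls to the robot, and variables do not carry over. Pictures are saved under pics/ and viewed, at most 10 in all, crops included, and the job is handed in when it is done.

Besides the shell and the picture viewer there is one more tool, called after "Call:" as a command line: name --argument value ..., lists and objects as JSON in quotes. servo_tool: Moves the arm, as the interface text tells. Its arguments: {"type":"object","properties":{"deltas":{"type":"array","items":{"type":"object","properties":{"x":{"type":"number"},"y":{"type":"number"},"z":{"type":"number"},"rx":{"type":"number"},"ry":{"type":"number"},"rz":{"type":"number"},"gripper":{"type":"number"}}}},"newtons":{"type":"number"}},"required":["deltas"]}

```bash
ls; mkdir -p pics; python3 - <<'E'
from rig import r
import cv2,numpy as np
a=r.grab_frame("scene");b=r.grab_frame("side")
cv2.imwrite("pics/a.png",a);cv2.imwrite("pics/b.png",b)
for c in("scene","side"):
  p=r.camera_params(c);print(c,p)
  for n in("insert","gauge","probe_tip","well_mouth"):
    print(n,[(np.round(d["box"]),round(d["conf"],2)) for d in r.recognise(n,c)])
print(r.sense())
E
```

```text
pics
scene {'mtx': array([[412.172742  ,   0.        , 284.08967775],
       [  0.        , 412.172742  , 211.93801276],
       [  0.        ,   0.        ,   1.        ]]), 'eye': array([1191.52013698,  336.77947135,  900.57816961]), 'orientation': array([-2.36914598, -0.0080745 ,  1.9532878 ])}
insert [(array([268., 218.,  23.,  22.]), 0.75)]
gauge [(array([378., 160.,  36.,  49.]), 0.85), (array([388., 269.,  58.,  75.]), 0.75), (array([296., 259.,  58.,  77.]), 0.61), (array([168., 149.,  25.,  36.]), 0.54)]
probe_tip [(array([336., 260.,  18.,  16.]), 0.65), (array([432., 268.,  12.,  20.]), 0.62)]
well_mouth [(array([265., 219.,  24.,  24.]), 0.57)]
side {'mtx': array([[472.28146908,   0.        , 280.38058425],
       [  0.        , 472.28146908, 207.59382235],
       [  0.        ,   0.        ,   1.        ]]), 'eye': array([ 385.2587854 , -861.29869328,  630.51098363]), 'orientation': array([-2.11966536, -0.00950502, -0.06862416])}
insert [(array([276., 210.,  23.,  37.]), 0.81)]
gauge [(array([308., 158.,  63.,  43.]), 0.77), (array([136., 145.,  69.,  47.]), 0.66), (array
[... 209 characters left out ...]
2.]), 0.88)]
{'clock': 0.5, 'qpos': array([ 1.32559758e+00,  3.53034363e-01,  1.63345833e+00, -3.04651924e-05,
        1.15520770e+00, -2.41738277e-03]), 'qvel': array([-0.00045642, -0.00172784,  0.00079589,  0.00155428, -0.00099338,
       -0.00040015]), 'joint_efforts': array([-2.03132673e-03, -6.04702306e+01, -3.42180204e+01, -1.46905008e-04,
        2.35374471e-03, -5.79234527e-07]), 'eef_pos': array([150.26285837, 606.62961322, 231.23449276]), 'tcp_rot': array([-3.14148485e+00,  2.76101047e-05,  2.89882360e+00]), 'contact_force': array([-0.17915478,  0.7757994 ,  0.09853928]), 'wrist_torque': array([0.02139034, 0.00405671, 0.00042187]), 'grasp_force': 0.0, 'opening': 0.9986099165436036}
```

```bash
python3 - <<'E'
import cv2,numpy as np
a=cv2.imread("pics/a.png");b=cv2.imread("pics/b.png")
cv2.imwrite("pics/a2.png",cv2.resize(a[60:420,80:560],(800,600),interpolation=cv2.INTER_CUBIC))
cv2.imwrite("pics/b2.png",cv2.resize(b[60:360,80:480],(800,600),interpolation=cv2.INTER_CUBIC))
E
```

```text
(no output)
```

View pics/a2.png

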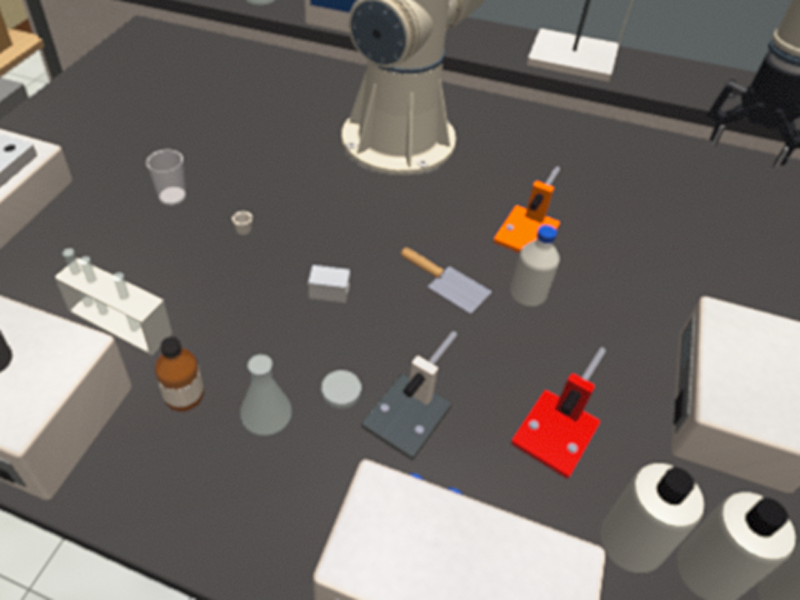

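View pics/b2.png

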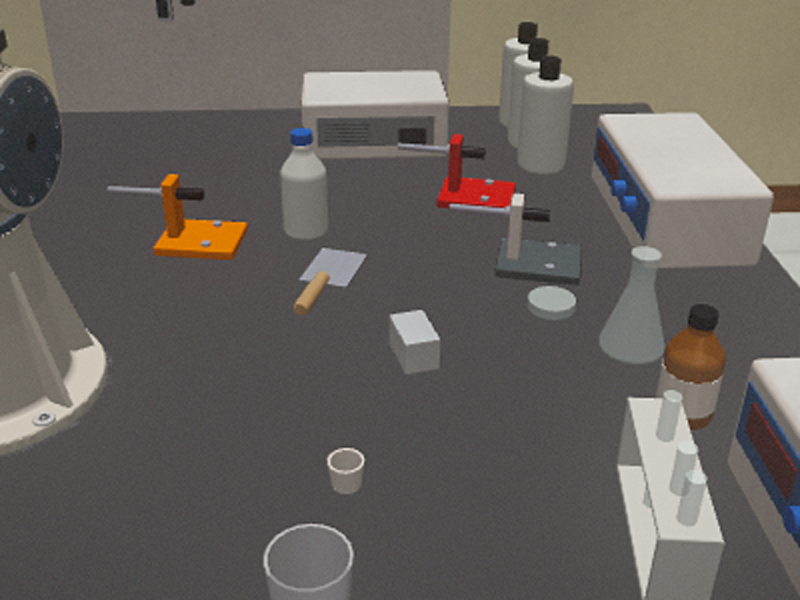

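The scene view shows the insert at a2 (330,283) and the white-post gauge at (405,410), with its pin tip at (454,335). The side view shows the insert at (415,340) and the pin tip at (452,207). The −y end facing the side camera looks solid, and the +x side face looks plain. Next I triangulate.

```bash
cat > h.py <<'E'
import numpy as np
from scipy.spatial.transform import Rotation as Ro
def ray(p,uv):
    d=np.linalg.inv(p["mtx"])@[uv[0],uv[1],1.]
    d=Ro.from_euler("xyz",p["orientation"]).as_matrix()@d
    return np.array(p["eye"],float),d/np.linalg.norm(d)
def onz(p,uv,z):
    o,d=ray(p,uv);return o+d*(z-o[2])/d[2]
def tri(rays):
    A=0;b=0
    for o,d in rays:
        M=np.eye(3)-np.outer(d,d);A=A+M;b=b+M@o
    x=np.linalg.solve(A,b)
    return x,max(np.linalg.norm((np.eye(3)-np.outer(d,d))@(x-o)) for o,d in rays)
def proj(p,X):
    c=Ro.from_euler("xyz",p["orientation"]).as_matrix().T@(np.asarray(X)-p["eye"])
    q=p["mtx"]@c;return q[:2]/q[2]
E
python3 - <<'E'
from rig import r
from h import *
np.set_printoptions(precision=1,suppress=True)
S=r.camera_params("scene");D=r.camera_params("side");W=r.camera_params("wrist")
fa=lambda u,v:(80+u*.6,60+v*.6); fb=lambda u,v:(80+u*.5,60+v*.5)
print("tip",tri([ray(S,fa(455,334)),ray(D,fb(450,207))]))
print("post top",tri([ray(S,fa(425,362)),ray(D,fb(517,198))]))
print("foot scene",[onz(S,fa(*c),14) for c in [(403,377),(450,407),(411,455),(362,423)]])
print("foot side",[onz(D,fb(*c),14) for c in [(497,271),(580,277),(580,243),(507,238)]])
print("ins top scene",[onz(S,fa(*c),40) for c in [(316,265),(350,269),(346,286),(309,282)]])
print("ins top side",[onz(D,fb(*c),40) for c in [(390,315),(425,311),(439,345),(404,350)]])
print("ins c",tri([ray(S,fa(330,275.5)),ray(D,fb(414.5,330))]))
for n,c in[("crucible",(242,230)),("dish",(341,395)),("spat",(440,280)),("rinse",(530,300)),("flask",(265,425)),("orange",(535,240))]:
    print(n,onz(S,fa(*c),0))
print(W["eye"],W["orientation"],W["mtx"][0,0])
E
```

```text
tip (array([534. , 266.4,  74.5]), np.float64(0.17610558949662308))
post top (array([617.7, 242. ,  97.9]), np.float64(0.4584736593290492))
foot scene [array([596.6, 209.1,  14. ]), array([620.5, 290.2,  14. ]), array([716.1, 260.3,  14. ]), array([694.7, 178.9,  14. ])]
foot side [array([590.1, 197.9,  14. ]), array([695.4, 176.8,  14. ]), array([716.9, 268.7,  14. ]), array([618.4, 288.4,  14. ])]
ins top scene [array([453. ,   2.4,  40. ]), array([439.5,  59.9,  40. ]), array([478.2,  67.8,  40. ]), array([493.4,   7. ,  40. ])]
ins top side [array([441.6,  58.5,  40. ]), array([482.9,  64.9,  40. ]), array([492. ,  -5.7,  40. ]), array([452.7, -13.2,  40. ])]
ins c (array([466.4,  32.5,  37. ]), np.float64(2.092422951817025))
crucible [ 388.4 -178.4    0. ]
dish [654.  129.8   0. ]
spat [368.8 203.7   0. ]
rinse [354.6 360.2  -0. ]
flask [743.9  45.4   0. ]
orange [203.8 340.4   0. ]
[ 72.4 626.4 373.1] [ 2.8 -0.   1.3] 341.5932502119114
```

Call:
servo_tool --deltas '[{"x":300,"y":-487,"z":-30,"rz":-1.13,"gripper":1},{"x":300,"y":-487,"z":-30,"rz":-1.13},{"x":300,"y":-487,"z":-30,"rz":-1.13},{"x":300,"y":-487,"z":-30,"rz":-1.13},{"x":300,"y":-487,"z":-30,"rz":-1.13},{"x":300,"y":-487,"z":-30,"rz":-1.13},{"x":300,"y":-487,"z":-30,"rz":-1.13},{"x":300,"y":-487,"z":-30,"rz":-1.13},{"x":300,"y":-487,"z":-30,"rz":-1.13},{"x":300,"y":-487,"z":-30,"rz":-1.13}]'

```text
invalid input
```

Call:
servo_tool --deltas '[{},{},{},{}]'

```text
invalid input
```

Call:
servo_tool --deltas '[{"x":300,"y":-487,"z":-30,"rx":0,"ry":0,"rz":-1.13,"gripper":1},{"x":300,"y":-487,"z":-30,"rx":0,"ry":0,"rz":-1.13,"gripper":1},{"x":300,"y":-487,"z":-30,"rx":0,"ry":0,"rz":-1.13,"gripper":1},{"x":300,"y":-487,"z":-30,"rx":0,"ry":0,"rz":-1.13,"gripper":1},{"x":300,"y":-487,"z":-30,"rx":0,"ry":0,"rz":-1.13,"gripper":1},{"x":300,"y":-487,"z":-30,"rx":0,"ry":0,"rz":-1.13,"gripper":1},{"x":300,"y":-487,"z":-30,"rx":0,"ry":0,"rz":-1.13,"gripper":1},{"x":300,"y":-487,"z":-30,"rx":0,"ry":0,"rz":-1.13,"gripper":1},{"x":300,"y":-487,"z":-30,"rx":0,"ry":0,"rz":-1.13,"gripper":1},{"x":300,"y":-487,"z":-30,"rx":0,"ry":0,"rz":-1.13,"gripper":1}]'

```text
clock: 1.5
eef_pos: [413.0, 179.8, 205.4]
tcp_rot: [3.141, -0.0, 1.769]
contact_force: [1.7, 1.0, -0.5]
opening: 0.997
grasp_force: 0.0
```

Call:
servo_tool --deltas '[{"x":30,"y":-50,"z":-5,"rx":0,"ry":0,"rz":0,"gripper":1},{"x":30,"y":-50,"z":-5,"rx":0,"ry":0,"rz":0,"gripper":1},{"x":30,"y":-50,"z":-5,"rx":0,"ry":0,"rz":0,"gripper":1}]'

```text
clock: 1.8
eef_pos: [442.7, 130.3, 200.0]
tcp_rot: [-3.141, -0.0, 1.765]
contact_force: [-0.3, 0.8, -0.3]
opening: 1.005
grasp_force: 0.0
```

```bash
python3 - <<'E'
from rig import r
import cv2,numpy as np,json
p=r.camera_params("wrist");a=r.grab_frame("wrist")
cv2.imwrite("pics/w1.png",a)
json.dump({k:np.asarray(v).tolist() for k,v in p.items()},open("w1.json","w"))
s=r.sense();print(s["eef_pos"],s["tcp_rot"],s["qpos"],s["clock"],p["eye"],p["orientation"])
for n in("insert","probe_tip","well_mouth"):
    print(n,[(np.round(d["box"]),round(d["conf"],2)) for d in r.recognise(n,"wrist")])
E
```

```text
[442.05234186 131.40938834 200.03472089] [-3.14120436e+00 -3.84674785e-04  1.76674087e+00] [2.85388262e-01 1.33042741e-01 2.00348014e+00 4.94820900e-04
 1.00542221e+00 8.91784802e-02] 1.85 [428.10620071 210.26062654 341.87915931] [ 2.81986119e+00 -8.06580356e-04  1.94282253e-01]
insert [(array([263., 239.,  38.,  74.]), 0.6)]
probe_tip [(array([434.,  37.,  93.,  60.]), 0.94), (array([438., 187.,  66.,  64.]), 0.21)]
well_mouth [(array([259., 241.,  43.,  70.]), 0.69)]
```

View pics/w1.png

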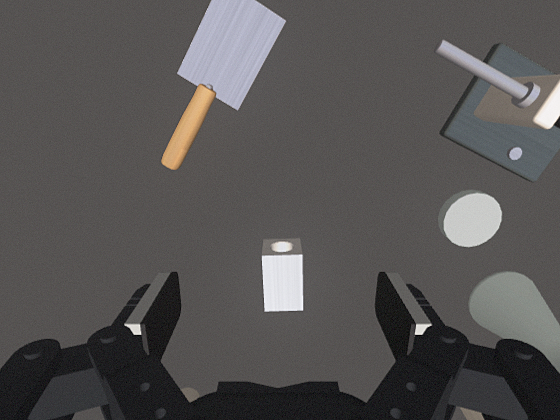

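The wrist view shows the well in the +y end, with the mouth at (282,246). The top-face corners are (263,255), (301,255), (303,311) and (265,311). The pin runs from its tip at (440,46) to the bush at (522,92).

```bash
python3 - <<'E'
from rig import r
from h import *
import json,cv2
np.set_printoptions(precision=1,suppress=True)
S=r.camera_params("scene");D=r.camera_params("side");W={k:np.array(v) for k,v in json.load(open("w1.json")).items()}
fa=lambda u,v:(80+u*.6,60+v*.6); fb=lambda u,v:(80+u*.5,60+v*.5)
c=[onz(W,q,40) for q in [(263,255),(301,255),(303,311),(265,311)]]
print(c,np.mean(c,0)); a=(c[0]+c[1]-c[2]-c[3])/2;print(np.hypot(*a[:2]),np.arctan2(a[1],a[0]),c[1]-c[0])
print("hgt corner",tri([ray(S,fa(350,269)),ray(D,fb(390,315)) if 0 else ray(D,fb(425,311)),ray(W,(301,255))]))
print("tip",tri([ray(S,fa(455,334)),ray(D,fb(450,207)),ray(W,(440,46))]))
t=onz(W,(440,46),75);b=onz(W,(522,92),75);d=b-t;print(t,b,np.arctan2(d[1],d[0]),np.hypot(*d[:2]))
E
```

```text
[array([443.4,  59.4,  40. ]), array([479.9,  66.6,  40. ]), array([495.7,   4.1,  40. ]), array([457. ,  -3.5,  40. ])] [469.   31.6  40. ]
64.36558410158389 1.8013517571942723 [36.5  7.2  0. ]
hgt corner (array([473.6,  66.2,  52.8]), np.float64(17.32692057341786))
tip (array([534.7, 264.9,  75.3]), np.float64(1.910404534608943))
[535.8 263.3  75. ] [606.  245.5  75. ] -0.2488765828009416 72.49365495117354
```

Call:
servo_tool --deltas '[{"x":26,"y":-100,"z":-100,"rx":0,"ry":0,"rz":0.015,"gripper":1},{"x":26,"y":-100,"z":-100,"rx":0,"ry":0,"rz":0.015,"gripper":1},{"x":26,"y":-100,"z":-100,"rx":0,"ry":0,"rz":0.015,"gripper":1},{"x":26,"y":-100,"z":-100,"rx":0,"ry":0,"rz":0.015,"gripper":1},{"x":26,"y":-100,"z":-140,"rx":0,"ry":0,"rz":0.015,"gripper":1},{"x":26,"y":-100,"z":-170,"rx":0,"ry":0,"rz":0.015,"gripper":1},{"x":26,"y":-100,"z":-190,"rx":0,"ry":0,"rz":0.015,"gripper":1},{"x":26,"y":-100,"z":-195,"rx":0,"ry":0,"rz":0.015,"gripper":1},{"x":26,"y":-100,"z":-195,"rx":0,"ry":0,"rz":0.015,"gripper":1}]'

```text
clock: 2.9
eef_pos: [468.0, 32.7, 5.2]
tcp_rot: [-3.141, -0.0, 1.785]
contact_force: [-0.2, 1.1, 0.2]
opening: 1.004
grasp_force: 0.0
```

Call:
servo_tool --newtons 60 --deltas '[{"x":0,"y":0,"z":0,"rx":0,"ry":0,"rz":0,"gripper":-1},{"x":0,"y":0,"z":0,"rx":0,"ry":0,"rz":0,"gripper":-1},{"x":0,"y":0,"z":0,"rx":0,"ry":0,"rz":0,"gripper":-1},{"x":0,"y":0,"z":0,"rx":0,"ry":0,"rz":0,"gripper":-1},{"x":0,"y":0,"z":0,"rx":0,"ry":0,"rz":0,"gripper":-1},{"x":0,"y":0,"z":0,"rx":0,"ry":0,"rz":0,"gripper":-1},{"x":0,"y":0,"z":0,"rx":0,"ry":0,"rz":0,"gripper":-1},{"x":0,"y":0,"z":0,"rx":0,"ry":0,"rz":0,"gripper":-1}]'

```text
clock: 3.7
eef_pos: [468.6, 31.6, 6.1]
tcp_rot: [3.14, 0.0, 1.784]
contact_force: [-2.2, 1.5, 10.0]
opening: 0.459
grasp_force: 60.5
```

Call:
servo_tool --deltas '[{"x":0,"y":0,"z":40,"rx":0,"ry":0,"rz":0,"gripper":-1},{"x":0,"y":30,"z":80,"rx":0,"ry":0,"rz":-0.14,"gripper":-1},{"x":-10,"y":60,"z":110,"rx":0,"ry":0,"rz":-0.28,"gripper":-1},{"x":-10,"y":90,"z":125,"rx":0,"ry":0,"rz":-0.42,"gripper":-1},{"x":-10,"y":120,"z":125,"rx":0,"ry":0,"rz":-0.56,"gripper":-1},{"x":-10,"y":150,"z":125,"rx":0,"ry":0,"rz":-0.7,"gripper":-1},{"x":-10,"y":180,"z":125,"rx":0,"ry":0,"rz":-0.84,"gripper":-1},{"x":-10,"y":210,"z":125,"rx":0,"ry":0,"rz":-0.98,"gripper":-1},{"x":-10,"y":235,"z":125,"rx":0,"ry":0,"rz":-1.12,"gripper":-1},{"x":-10,"y":255,"z":125,"rx":0,"ry":0,"rz":-1.26,"gripper":-1}]'

```text
clock: 4.7
eef_pos: [457.8, 287.9, 130.2]
tcp_rot: [-3.141, -0.0, 0.519]
contact_force: [0.1, -0.1, -1.9]
opening: 0.457
grasp_force: 62.3
```

Call:
servo_tool --deltas '[{"x":0,"y":0,"z":0,"rx":0,"ry":0,"rz":-0.14,"gripper":-1},{"x":0,"y":0,"z":0,"rx":0,"ry":0,"rz":-0.28,"gripper":-1},{"x":0,"y":0,"z":0,"rx":0,"ry":0,"rz":-0.42,"gripper":-1},{"x":0,"y":0,"z":0,"rx":0,"ry":0,"rz":-0.56,"gripper":-1},{"x":0,"y":0,"z":0,"rx":0,"ry":0,"rz":-0.7,"gripper":-1},{"x":0,"y":0,"z":0,"rx":0,"ry":0,"rz":-0.81,"gripper":-1},{"x":0,"y":0,"z":0,"rx":0,"ry":0,"rz":-0.81,"gripper":-1}]'

```text
clock: 5.4
eef_pos: [457.9, 286.3, 130.1]
tcp_rot: [3.141, 0.0, -0.288]
contact_force: [-0.0, 0.1, -2.5]
opening: 0.459
grasp_force: 62.3
```

```bash
cat > look.py <<'E'
import sys,json,cv2
from rig import r
from h import *
n=sys.argv[1]
p=r.camera_params("wrist");a=r.grab_frame("wrist")
cv2.imwrite(f"pics/{n}.png",a)
json.dump({k:np.asarray(v).tolist() for k,v in p.items()},open(n+".json","w"))
s=r.sense();print(s["eef_pos"],s["tcp_rot"],s["qpos"],s["clock"],s["contact_force"],p["eye"],p["orientation"])
E
python3 look.py w2
```

```text
[457.95419015 286.31471555 130.1404718 ] [ 3.14144542e+00  1.36130174e-04 -2.84005917e-01] [5.55966605e-01 3.44904372e-01 1.90446156e+00 3.96780508e-06
 8.92427219e-01 2.41076635e+00] 5.45 [-0.04432698  0.44148286 -3.67956788] [537.04889885 263.3454291  271.98374766] [ 2.82032801e+00  2.96878793e-04 -1.85903655e+00]
```

View pics/w2.png

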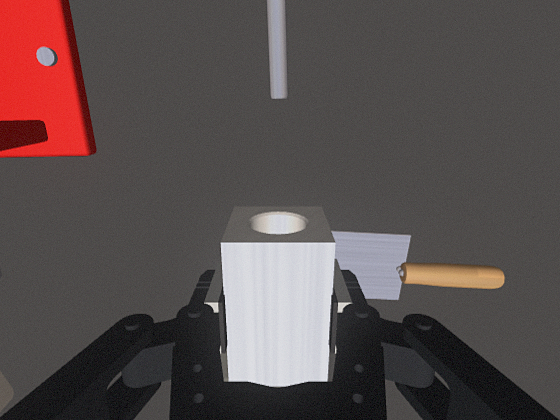

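The wrist view shows the mouth facing the pin: top edge (221..335, 243), bottom edge (230..327, 207). The pin tip is at (279,97), and the pin leaves the picture at (276,0).

```bash
python3 - <<'E'
from h import *
import json
np.set_printoptions(precision=1,suppress=True)
W={k:np.array(v) for k,v in json.load(open("w2.json")).items()}
t=onz(W,(279.3,97),75);b=onz(W,(276.3,0),75);d=b-t;print("pin",t,b,np.arctan2(d[1],d[0]))
m=np.array([np.cos(-.284),np.sin(-.284),0]);n=np.array([-m[1],m[0],0]);T=np.array([458,286.3,130.1])
f=lambda X:((X-T)@m,(X-T)@n)
print("tip rel",f(t),f(b))
for q,z in [((221,243),164),((335,243),164),((230,207),124),((327,207),124),((226,381),164),((331,381),164),((278,222),144)]:
    X=onz(W,q,z);print(X,f(X))
print(f(np.array([534.7,264.9,75])))
E
```

```text
pin [534.5 263.2  75. ] [579.8 251.4  75. ] -0.25426814979321516
tip rel (np.float64(79.9456480299901), np.float64(-0.7201624957874913)) (np.float64(126.71930715090329), np.float64(0.6709148511803491))
[495.3 296.2 164. ] (np.float64(33.03521059438539), np.float64(19.9353639963097))
[484.1 258.4 164. ] (np.float64(32.87351259936219), np.float64(-19.459531028484555))
[495.6 298.4 124. ] (np.float64(32.74412312104824), np.float64(22.146461365343555))
[483.  255.9 124. ] (np.float64(32.56059239328168), np.float64(-22.177997345075006))
[437.5 314.5 164. ] (np.float64(-27.543452021421608), np.float64(21.35728048322155))
[425.6 274.1 164. ] (np.float64(-27.70949611090492), np.float64(-20.80744670087484))
[489.8 277.3 144. ] (np.float64(33.01933854037718), np.float64(0.2234412068181051))
(np.float64(79.62380642211237), np.float64(0.94839382852604))
```

Call:
servo_tool --deltas '[{"x":0,"y":-1.5,"z":-35,"rx":0,"ry":0,"rz":0.02,"gripper":-1},{"x":0,"y":-1.5,"z":-69,"rx":0,"ry":0,"rz":0.02,"gripper":-1},{"x":0,"y":-1.5,"z":-69,"rx":0,"ry":0,"rz":0.02,"gripper":-1},{"x":15,"y":-5.5,"z":-69,"rx":0,"ry":0,"rz":0.02,"gripper":-1},{"x":30,"y":-9.5,"z":-69,"rx":0,"ry":0,"rz":0.02,"gripper":-1},{"x":40,"y":-12.5,"z":-69,"rx":0,"ry":0,"rz":0.02,"gripper":-1},{"x":40,"y":-12.5,"z":-69,"rx":0,"ry":0,"rz":0.02,"gripper":-1}]'

```text
clock: 6.15
eef_pos: [501.0, 274.1, 62.5]
tcp_rot: [-3.139, -0.003, -0.267]
contact_force: [-0.7, -0.3, -2.2]
opening: 0.462
grasp_force: 62.2
```

```bash
python3 look.py w3; python3 - <<'E'
import cv2
from rig import r
w=cv2.imread("pics/w3.png")
b=r.grab_frame("side");cv2.imwrite("pics/b3.png",b)
c=cv2.resize(b[110:210,260:400],(560,400),interpolation=cv2.INTER_CUBIC)
x=cv2.resize(w[0:280,140:420],(400,400))
x=x[:,80:320]
import numpy as np
cv2.imwrite("pics/m3.png",np.hstack([c,x]))
E
```

```text
[499.61130697 273.91020866  62.00715487] [-3.14034813e+00 -1.23971227e-03 -2.67345002e-01] [4.98841059e-01 4.81926136e-01 1.88013245e+00 5.29426477e-05
 7.77777842e-01 2.33694393e+00] 6.2 [-0.27805372  0.01397176 -3.2320222 ] [580.1763593  252.50330787 204.53054656] [ 2.82317067e+00  2.77357805e-03 -1.83835534e+00]
```

View pics/m3.png

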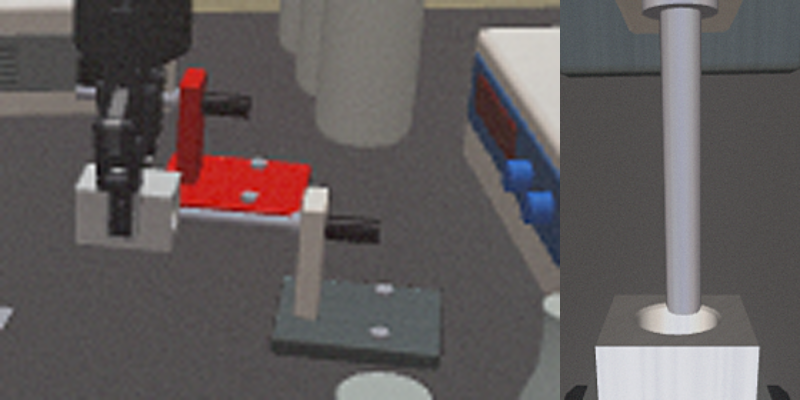

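The side view shows the bar level, with its mouth at the pin's tip height. The wrist crop shows the tip just entering the mouth, a little right of the well centre (684 against 677).

```bash
python3 - <<'E'
from h import *
import json
np.set_printoptions(precision=1,suppress=True)
W={k:np.array(v) for k,v in json.load(open("w3.json")).items()}
u=lambda x,y:(140+(x-480)*.7,y*.7)
y=-.267
m=np.array([np.cos(y),np.sin(y),0]);n=np.array([-m[1],m[0],0]);T=np.array([499.6,273.9,62])
f=lambda X:((X-T)@m,(X-T)@n)
for q,z in [((684,305),75),((681,14),75),((682,150),75),((596,346),96),((759,346),96),((614,295),56),((741,295),56),((677,320),76)]:
    X=onz(W,u(*q),z);print(X,f(X))
E
```

```text
[535.5 263.   75. ] (np.float64(37.5540430849476), np.float64(-1.0627797824219396))
[605.7 244.8  75. ] (np.float64(110.06152450074018), np.float64(-0.056655212253591714))
[576.1 252.6  75. ] (np.float64(79.4070474338683), np.float64(-0.3796490513079043))
[538.2 284.6  96. ] (np.float64(34.41834374875451), np.float64(20.52648164330916))
[527.8 246.5  96. ] (np.float64(34.44569200137835), np.float64(-19.01998158907822))
[538.2 285.3  56. ] (np.float64(34.22566589513101), np.float64(21.153528536958603))
[527.5 246.   56. ] (np.float64(34.2402616167414), np.float64(-19.561684484179516))
[532.1 266.   76. ] (np.float64(33.41810547595294), np.float64(0.9068301773888212))
```

Call:
servo_tool --deltas '[{"x":-0.4,"y":-1.5,"z":-1,"rx":0,"ry":0,"rz":0.012,"gripper":-1},{"x":9.3,"y":-4,"z":-1,"rx":0,"ry":0,"rz":0.012,"gripper":-1},{"x":19,"y":-6.5,"z":-1,"rx":0,"ry":0,"rz":0.012,"gripper":-1},{"x":28.6,"y":-9,"z":-1,"rx":0,"ry":0,"rz":0.012,"gripper":-1},{"x":38.3,"y":-11.5,"z":-1,"rx":0,"ry":0,"rz":0.012,"gripper":-1},{"x":46,"y":-13.6,"z":-1,"rx":0,"ry":0,"rz":0.012,"gripper":-1},{"x":46,"y":-13.6,"z":-1,"rx":0,"ry":0,"rz":0.012,"gripper":-1},{"x":46,"y":-13.6,"z":-1,"rx":0,"ry":0,"rz":0.012,"gripper":-1},{"x":46,"y":-13.6,"z":-1,"rx":0,"ry":0,"rz":0.012,"gripper":-1}]'

```text
clock: 7.15
eef_pos: [543.6, 260.4, 59.9]
tcp_rot: [3.141, 0.001, -0.254]
contact_force: [-0.4, 0.0, -3.0]
opening: 0.46
grasp_force: 62.2
```

```bash
python3 look.py w4
```

```text
[543.68715047 260.44342218  60.02345158] [ 3.14132592e+00  4.06185446e-04 -2.54039780e-01] [4.44212273e-01 5.25245251e-01 1.80511248e+00 7.83179573e-05
 8.11717530e-01 2.26899441e+00] 7.2 [ 1.04932823  0.1786257  -3.18979642] [623.60755839 240.1082535  201.72998636] [ 2.81997771e+00  1.04807176e-04 -1.82521617e+00]
```

Call:
servo_tool --deltas '[{"x":5,"y":-1.3,"z":0.5,"rx":0,"ry":0,"rz":0,"gripper":-1},{"x":10,"y":-2.6,"z":0.5,"rx":0,"ry":0,"rz":0,"gripper":-1},{"x":14.5,"y":-3.8,"z":0.5,"rx":0,"ry":0,"rz":0,"gripper":-1},{"x":14.5,"y":-3.8,"z":0.5,"rx":0,"ry":0,"rz":0,"gripper":-1},{"x":14.5,"y":-3.8,"z":0.5,"rx":0,"ry":0,"rz":0,"gripper":-1},{"x":14.5,"y":-3.8,"z":0.5,"rx":0,"ry":0,"rz":0,"gripper":-1}]'

```text
clock: 7.8
eef_pos: [558.4, 256.7, 60.6]
tcp_rot: [3.142, 0.0, -0.254]
contact_force: [-2.7, 0.2, -1.2]
opening: 0.464
grasp_force: 62.3
```

```bash
for i in 5 6 7; do python3 look.py w$i | grep -o "clock.*" ; done; python3 - <<'E'
from rig import r
import numpy as np,cv2
s=r.sense();print(s["eef_pos"],s["tcp_rot"],s["contact_force"],s["wrist_torque"])
F=[]
for i in range(6):
    b=r.grab_frame("side");F.append(r.sense()["contact_force"])
print(np.round(F,1),np.mean(F,0))
w=cv2.imread("pics/w7.png")
c=cv2.resize(b[110:210,260:400],(560,400),interpolation=cv2.INTER_CUBIC)
x=cv2.resize(w[0:280,140:420],(400,400))[:,80:320]
cv2.imwrite("pics/m5.png",np.hstack([c,x]))
E
```

```text
[558.43279684 256.69886623  60.56366912] [ 3.14154120e+00  1.95131865e-04 -2.54137952e-01] [-2.42347819  1.24698546 -1.60629381] [ 0.11685263  0.45996474 -0.00994832]
[[-2.9  0.8 -2. ]
 [-1.8  1.1 -1.8]
 [-2.5  1.5 -2.5]
 [-2.   1.3 -1.7]
 [-2.7  2.  -1.5]
 [-1.3  1.8 -3.5]] [-2.21140059  1.40733549 -2.18760475]
```

View pics/m5.png

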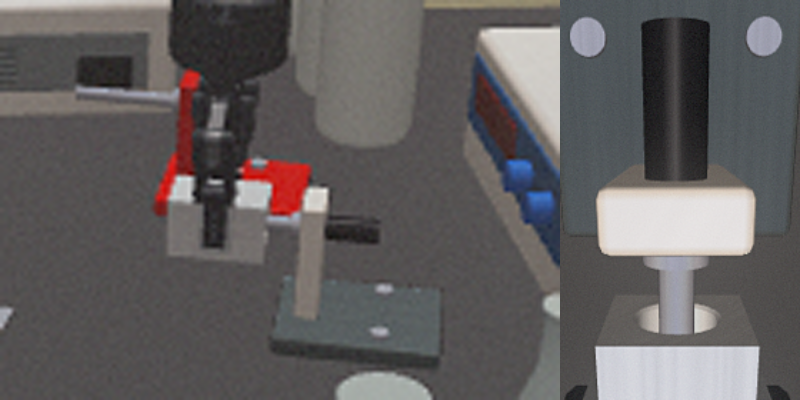

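```bash
python3 - <<'E'
from h import *
import json
W={k:np.array(v) for k,v in json.load(open("w7.json")).items()}
u=lambda x,y:(140+(x-480)*.7,y*.7)
y=-.254;m=np.array([np.cos(y),np.sin(y),0]);T=np.array([558.4,256.7,60.6])
for n,q,z in [("mouth top",(677,346),94.6),("mouth bot",(677,295),54.6),("bush rim z84",(676,269),84),("bush z75",(676,271),75),("pin/centre n",(677,300),75),("bush side",(645,262),75)]:
    X=onz(W,u(*q),z);print(n,round((X-T)@m,1),round((X-T)@np.array([-m[1],m[0],0]),1))
E
```

```text
mouth top 33.5 0.4
mouth bot 33.1 0.4
bush rim z84 49.8 0.7
bush z75 46.7 0.7
pin/centre n 38.4 0.4
bush side 49.3 9.0
```

The push is about 8 mm: the mouth-to-bush gap is about 16 mm and the force about 2.5 N. I'll back off the pin next.

Call:
servo_tool --deltas '[{"x":-9.7,"y":2.5,"z":0,"rx":0,"ry":0,"rz":0,"gripper":-1},{"x":-24.2,"y":6.3,"z":0,"rx":0,"ry":0,"rz":0,"gripper":-1},{"x":-43.5,"y":11.3,"z":0,"rx":0,"ry":0,"rz":0,"gripper":-1},{"x":-67.7,"y":17.6,"z":0,"rx":0,"ry":0,"rz":0,"gripper":-1},{"x":-92,"y":24,"z":0,"rx":0,"ry":0,"rz":0,"gripper":-1},{"x":-106,"y":27.7,"z":0,"rx":0,"ry":0,"rz":0,"gripper":-1},{"x":-106,"y":27.7,"z":30,"rx":0,"ry":0,"rz":0,"gripper":-1},{"x":-106,"y":27.7,"z":75,"rx":0,"ry":0,"rz":0,"gripper":-1},{"x":-106,"y":27.7,"z":125,"rx":0,"ry":0,"rz":0,"gripper":-1},{"x":-106,"y":27.7,"z":170,"rx":0,"ry":0,"rz":0.1,"gripper":-1}]'

```text
clock: 9.25
eef_pos: [452.3, 284.5, 232.9]
tcp_rot: [-3.141, -0.001, -0.153]
contact_force: [-0.3, 1.1, -2.5]
opening: 0.456
grasp_force: 62.2
```

```bash
python3 - <<'E'
from rig import r
import numpy as np
s=r.sense();print(s["eef_pos"],s["tcp_rot"],s["qpos"],s["clock"])
D=[(.35303,1.63346,*(150.26,606.63),231.23),(.13304,2.00348,442.05,131.41,200.03),(.34490,1.90446,457.95,286.31,130.14),(.52525,1.80511,543.69,260.44,60.02),(s["qpos"][1],s["qpos"][2],*s["eef_pos"])]
A=[];B=[]
for j2,j3,x,y,z in D:
    A+=[[np.sin(j2),np.sin(j2+j3),np.cos(j2+j3),1,0],[np.cos(j2),np.cos(j2+j3),-np.sin(j2+j3),0,1]];B+=[np.hypot(x,y),z]
print(np.linalg.lstsq(np.array(A),np.array(B),rcond=None))
E
```

```text
[452.29707047 284.4833549  232.92168218] [-3.14097274e+00 -1.14782368e-03 -1.53066063e-01] [ 5.58824939e-01  2.09862755e-01  1.82610266e+00 -3.14029320e-04
  1.10435324e+00  2.28282802e+00] 9.25
(array([ 5.67884569e+02,  4.94801773e+02,  5.91840076e+01,  2.84692654e-02,
       -4.76602472e+01]), array([0.15960495]), np.int32(5), array([3.86233324, 3.15577828, 0.2139319 , 0.20264121, 0.19135071]))
```

```bash
cat > k.py <<'E'
import numpy as np
from scipy.spatial.transform import Rotation as Ro
from scipy.optimize import least_squares
LO=np.array([-2.63,-.92,.06,-1.3,0,-3.02]);HI=np.array([2.63,2.1,2.66,4.44,2.69,3.02])
def fk(q,s4=1,h=320.):
    e=lambda ax,t:Ro.from_euler(ax,t)
    A=e('z',q[0])*e('y',q[1]);B=A*e('y',q[2]);C=B*e('z',s4*q[3])*e('y',q[4])
    p=np.array([0,0,h])+A.apply([0,0,567.9])+B.apply([59.2,0,494.8])+C.apply([0,0,h+47.7])
    return p,C*e('z',q[5])*e('z',np.pi/2)
def ik(p,R,q0,s4,h):
    f=lambda q:np.r_[(fk(q,s4,h)[0]-p)/300,(R.inv()*fk(q,s4,h)[1]).as_rotvec()]
    s=least_squares(f,q0);return s.x,np.abs(s.fun).max()
E
python3 - <<'E'
from k import *
from rig import r
np.set_printoptions(precision=4,suppress=True)
for q,rp in [([2.85388262e-01,1.33042741e-01,2.00348014,4.9482e-4,1.00542221,8.9178e-2],[-3.14120436,-3.84674785e-04,1.76674087]),(r.sense()["qpos"],r.sense()["tcp_rot"])]:
  print("meas",Ro.from_euler("xyz",rp).as_matrix()[:,2][:2],[fk(q,s)[1].as_matrix()[:,2][:2] for s in(1,-1)])
q0=np.array(r.sense()["qpos"])
for s4 in(1,-1):
 for h in(250,350):
  p0,R0=fk(q0,s4,h)
  for az in np.arange(-1.6,2.6,.3):
   q=q0.copy();ok=True;p1=np.array([480,230,400.]);y0=-.153
   for t in np.linspace(0,1,16)[1:]:
    q,e=ik(p0+(p1-p0)*t,Ro.from_euler('z',(az-y0)*t)*R0,q,s4,h);ok&=e<1e-3 and (q>LO).all() and(q<HI).all()
   Ra=Ro.from_euler('z',az-y0)*R0;a=np.array([np.sin(az),-np.cos(az),0]);mg=[]
   for t in np.linspace(0,np.pi/2,31)[1:]:
    q,e=ik(p1,Ro.from_rotvec(a*t)*Ra,q,s4,h);mg.append(min((q-LO).min(),(HI-q).min()) if e<1e-3 else -9)
   if ok: print(s4,h,round(az,2),"margin %.2f"%min(mg),q)
E
```

```text
meas [-0.0005  0.0003] [array([-0.0005,  0.0003]), array([-0.0002, -0.0005])]
meas [0.0012 0.0004] [array([0.0012, 0.0004]), array([0.0009, 0.0009])]
1 250 -1.0 margin -0.87 [ 0.9846  0.433   1.8431 -1.2948  1.8823  3.8903]
1 250 -0.7 margin -0.90 [ 1.0318  0.3222  2.0251 -1.4587  1.6857  3.9246]
1 250 -0.4 margin -0.96 [ 1.0341  0.2026  2.2036 -1.6737  1.4797  3.9818]
1 250 -0.1 margin -1.06 [ 0.9547  0.0783  2.363  -1.9814  1.2477  4.0803]
1 250 0.2 margin -1.29 [ 0.7364 -0.0303  2.4771 -2.4841  0.9888  4.3104]
1 250 0.5 margin 0.10 [ 0.3789 -0.0657  2.5089  2.9833  0.8797 -1.4692]
1 250 0.8 margin 0.22 [ 0.0598  0.004   2.4437  2.2704  1.0803 -1.0594]
1 250 1.1 margin 0.35 [-0.1022  0.1227  2.3094  1.8561  1.3352 -0.8955]
1 250 1.4 margin 0.52 [-0.1465  0.2464  2.1408  1.5888  1.5554 -0.8165]
1 250 1.7 margin 0.70 [-0.1251  0.3631  1.9597  1.3955  1.7568 -0.7681]
1 250 2.0 margin 0.74 [-0.0671  0.4703  1.7789  1.2436  1.9519 -0.7417]
1 250 2.3 margin 0.55 [ 0.012   0.5664  1.6079  1.1117  2.1439 -0.7405]
1 250 2.6 margin 0.36 [ 0.1039  0.6492  1.4554  0.9772  2.3303 -0.776 ]
1 350
[... 2111 characters left out ...]
 [1.2676 0.3266 2.4939 1.7651 1.5075 4.3979]
-1 350 0.2 margin -1.57 [1.0306 0.2694 2.7041 2.3051 1.4583 4.5882]
-1 350 0.5 margin -1.63 [ 0.2887  0.2665  2.7815 -2.9284  1.4801 -1.5507]
-1 350 0.8 margin -0.76 [-0.267   0.2831  2.6348 -2.0631  1.4645 -1.3737]
-1 350 1.1 margin -0.34 [-0.3937  0.3581  2.4092 -1.6418  1.5438 -1.1972]
-1 350 1.4 margin -0.09 [-0.3739  0.4579  2.1682 -1.3929  1.6716 -1.0639]
-1 350 1.7 margin 0.08 [-0.2998  0.5655  1.9264 -1.2211  1.8264 -0.966 ]
-1 350 2.0 margin 0.21 [-0.2008  0.6736  1.6906 -1.0912  1.9981 -0.8988]
-1 350 2.3 margin 0.32 [-0.0887  0.7777  1.4668 -0.983   2.1789 -0.8624]
-1 350 2.6 margin 0.33 [ 0.0309  0.8734  1.2628 -0.8769  2.3613 -0.864 ]
```

Call:
servo_tool --deltas '[{"x":4,"y":-6,"z":25,"rx":0,"ry":0,"rz":0.14,"gripper":-1},{"x":8,"y":-12,"z":50,"rx":0,"ry":0,"rz":0.28,"gripper":-1},{"x":12,"y":-20,"z":75,"rx":0,"ry":0,"rz":0.42,"gripper":-1},{"x":16,"y":-30,"z":100,"rx":0,"ry":0,"rz":0.56,"gripper":-1},{"x":20,"y":-40,"z":125,"rx":0,"ry":0,"rz":0.7,"gripper":-1},{"x":24,"y":-48,"z":150,"rx":0,"ry":0,"rz":0.84,"gripper":-1},{"x":28,"y":-54,"z":167,"rx":0,"ry":0,"rz":0.98,"gripper":-1},{"x":28,"y":-54,"z":167,"rx":0,"ry":0,"rz":1.12,"gripper":-1},{"x":28,"y":-54,"z":167,"rx":0,"ry":0,"rz":1.26,"gripper":-1},{"x":28,"y":-54,"z":167,"rx":0,"ry":0,"rz":1.4,"gripper":-1}]'

```text
clock: 10.25
eef_pos: [480.3, 230.3, 397.6]
tcp_rot: [3.141, -0.0, 1.252]
contact_force: [-0.7, 0.1, -3.1]
opening: 0.463
grasp_force: 62.3
```

Call:
servo_tool --deltas '[{"x":0,"y":0,"z":0,"rx":0,"ry":0,"rz":0.14,"gripper":-1},{"x":0,"y":0,"z":0,"rx":0,"ry":0,"rz":0.28,"gripper":-1},{"x":0,"y":0,"z":0,"rx":0,"ry":0,"rz":0.42,"gripper":-1},{"x":0,"y":0,"z":0,"rx":0,"ry":0,"rz":0.56,"gripper":-1},{"x":0,"y":0,"z":0,"rx":0,"ry":0,"rz":0.6,"gripper":-1},{"x":0,"y":0,"z":0,"rx":0,"ry":0,"rz":0.6,"gripper":-1},{"x":0,"y":0,"z":0,"rx":0,"ry":0,"rz":0.6,"gripper":-1}]'

```text
clock: 10.95
eef_pos: [480.4, 230.4, 397.5]
tcp_rot: [3.141, 0.0, 1.844]
contact_force: [0.3, 0.4, -2.4]
opening: 0.462
grasp_force: 62.3
```

Yaw is 1.844, so the tilt axis is (0.963, 0.270).

Call:
servo_tool --deltas '[{"x":0,"y":0,"z":0,"rx":0.1,"ry":0.028,"rz":0,"gripper":-1},{"x":0,"y":0,"z":0,"rx":0.2,"ry":0.056,"rz":0,"gripper":-1},{"x":0,"y":0,"z":0,"rx":0.3,"ry":0.084,"rz":0,"gripper":-1},{"x":0,"y":0,"z":0,"rx":0.4,"ry":0.112,"rz":0,"gripper":-1},{"x":0,"y":0,"z":0,"rx":0.5,"ry":0.14,"rz":0,"gripper":-1},{"x":0,"y":0,"z":0,"rx":0.6,"ry":0.168,"rz":0,"gripper":-1},{"x":0,"y":0,"z":0,"rx":0.7,"ry":0.196,"rz":0,"gripper":-1},{"x":0,"y":0,"z":0,"rx":0.756,"ry":0.212,"rz":0,"gripper":-1},{"x":0,"y":0,"z":0,"rx":0.756,"ry":0.212,"rz":0,"gripper":-1}]'

```text
clock: 11.85
eef_pos: [480.7, 229.1, 395.9]
tcp_rot: [-3.138, -0.786, 1.84]
contact_force: [-0.0, 0.7, -3.0]
opening: 0.46
grasp_force: 62.4
```

Call:
servo_tool --deltas '[{"x":0,"y":0,"z":0,"rx":0.1,"ry":0.028,"rz":0,"gripper":-1},{"x":0,"y":0,"z":0,"rx":0.2,"ry":0.056,"rz":0,"gripper":-1},{"x":0,"y":0,"z":0,"rx":0.3,"ry":0.084,"rz":0,"gripper":-1},{"x":0,"y":0,"z":0,"rx":0.4,"ry":0.112,"rz":0,"gripper":-1},{"x":0,"y":0,"z":0,"rx":0.5,"ry":0.14,"rz":0,"gripper":-1},{"x":0,"y":0,"z":0,"rx":0.6,"ry":0.168,"rz":0,"gripper":-1},{"x":0,"y":0,"z":0,"rx":0.7,"ry":0.196,"rz":0,"gripper":-1},{"x":0,"y":0,"z":0,"rx":0.756,"ry":0.212,"rz":0,"gripper":-1},{"x":0,"y":0,"z":0,"rx":0.756,"ry":0.212,"rz":0,"gripper":-1},{"x":0,"y":0,"z":0,"rx":0.756,"ry":0.212,"rz":0,"gripper":-1}]'

```text
clock: 12.85
eef_pos: [480.7, 230.8, 397.4]
tcp_rot: [2.871, -1.567, 2.116]
contact_force: [-0.2, 1.0, -2.7]
opening: 0.457
grasp_force: 62.6
```

```bash
python3 look.py w9; python3 - <<'E'
from rig import r
import numpy as np,cv2
from scipy.spatial.transform import Rotation as Ro
from h import proj
s=r.sense();print(Ro.from_euler("xyz",s["tcp_rot"]).as_matrix().round(3),s["qvel"].round(3))
u,v=proj(r.camera_params("scene"),s["eef_pos"]).astype(int);a=r.grab_frame("scene")
u,v=max(u,70),max(v,70)
c=cv2.resize(a[v-70:v+70,u-70:u+70],(400,400),interpolation=cv2.INTER_CUBIC)
cv2.imwrite("pics/m9.png",np.hstack([c,cv2.resize(cv2.imread("pics/w9.png"),(400,400))]))
E
```

```text
[480.73130398 230.74412097 397.88790271] [ 2.59907517 -1.56632636  2.38790605] [-0.17366578  0.50563817  1.85355624  1.23942038  1.87844306 -0.84342158] 12.9 [-0.07747605  0.12545075 -3.03143742] [520.38140475  93.98627117 478.51380427] [-1.89652647 -0.00198955  0.27455692]
[[-0.003  0.963 -0.271]
 [ 0.003  0.271  0.963]
 [ 1.     0.002 -0.004]] [-0.004 -0.012 -0.     0.006  0.005 -0.008]
```

View pics/m9.png

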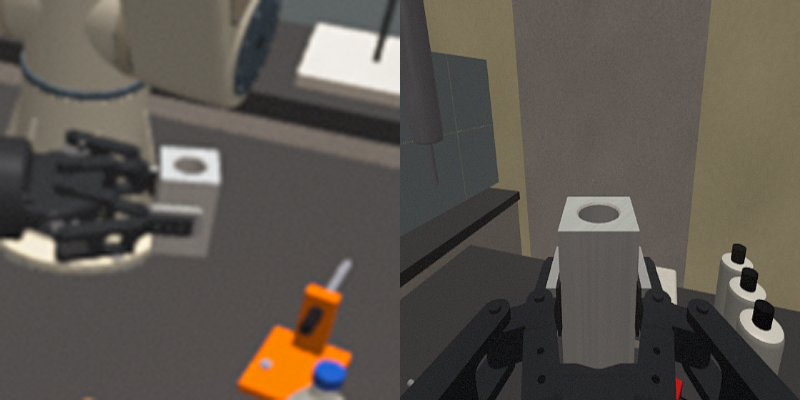

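Both views show the insert held upright, with the well opening upward at (190,163) in the scene crop and (598,212) in the wrist view. It sits about 360 mm above the bench, still and clear of everything.

```bash
python3 -c "
from rig import r
print(r.sign_off())"
```

```text
the job is handed in; nothing more can be done
None
```

I slid the insert's well onto the gauge pin, pushed the pin in about 8 mm, took it off and turned it well-up. I then handed the job in at about 13 s with the insert still gripped, upright and still, about 360 mm above the bench and touching nothing else.

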